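# Clip the washed grater back onto its catch box

### The arm

A 6-joint arm with a two-finger parallel gripper is mounted at the origin on a cart in front of the work surface, level with it; the furniture and walls round the work are solid. World frame = base frame: x ahead of the robot, y to its left, z up, the work surface at z = 0. Lengths are in m, angles in rad, forces in N, time in s.
With the tool pointing down it reaches from about 0.35 to 0.775 m from the base axis. Payload 5.5 kg.
Tool frame: the origin (TCP) lies between the finger pads; the fingertips stand 8 mm ahead of it and the grasp point (between the pads) lies 11 mm behind it; z points along the fingers, y is the line along which they close (so a half turn about z gives the same grasp; the last joint's range is limited). The gripper opens to 85 mm and grips with 20 to 120 N. Pads are 22 mm wide; open, the fingers measure 114 mm over their backs; the gripper's body (76 mm by 85 mm) begins 54 mm behind the grasp point. The pads swing forward as they close: fully open they stand 13 mm farther back than shut.
Start: joints at [-1.307, 0.313, 0.046, 1.304, 0, 1.431], TCP at [0.226, -0.529, 0.239] pointing down, gripper open.
Joint ranges: [-2.76, 2.76], [-0.86, 1.69], [-1.03, 1.26], [-2.2, 2.34], [-1.47, 1.5], [-3.14, 3.14]. Speed limits (rad/s): [2.57, 2.57, 3.14, 3.14, 3.14, 3.14].

### API

Orientations are given as a unit quaternion [w, x, y, z].
In Python, from workcell import env gives the robot as it stands.
- The arm moves only by the tool move_arm, never from a script. Its argument "moves" is one flat list of numbers, 5 for each row, row after row: the shift along the world's x, y, z in m, then the turn about the world's z in rad, then the finger opening in m, from 0 to 0.0854. A call has 1 to 12 rows; each row is the pose to reach, as a shift and turn from the pose commanded when the call began; what a row does not reach only later rows make up. A row lasts 1/12 s, in which the tool goes at most 41.7 mm and 7.16 degrees, less where a joint would pass 70% of its speed; a pose out of reach is approached as far as the arm can. A call with a gripper value outside its range is refused whole. The fingers move at their own pace and stop on an object; "newtons" is the grip in N (left out, the last holds). Time passes only in rows, so rows that repeat a pose let the fingers close. It gives the time, the measured TCP pose, the force, the opening and the grip force at its end, in the units of the state.
- env.get_state(): the state, without advancing time (a new reading comes with each control period).
- env.read_camera(name): name is "scene" or "top" or "wrist"; returns a dict with "pixels" (384x512x3 uint8, red, green, blue), "camera_matrix" (3x3 intrinsics, pixels), "distortion" ([k1, k2, p1, p2, k3] as OpenCV has them; the pictures are not rectified), "rvec" (rotation vector, rad) and "tvec" (3), from world to camera coordinates, as OpenCV has them. Camera axes: x right, y down, z forward; pixel columns grow to the right and rows downward; lengths in m; the calibration is good to about 2 mm. A picture is of the moment at which its call begins. There is no depth.
- env.hand_in(): hands the job in; it is judged then, once.
The state is a dict: "clock": time; "joint_pos": joint angles; "qvel": joint speeds; "tau": joint torques, N m; "tcp_pos": TCP position; "orientation": TCP orientation; "wrist_force": force on the tool from outside, world axes, zero at the start; "ft_torque": the same for the moment, N m; "finger_gap": finger opening in m; "grip_force": force on a finger pad.
Only numpy, scipy, OpenCV 4.12 (cv2) and the standard library are available. Lean on these libraries where they do the work, as an engineer would, in place of code of your own. Each camera call takes 0.05 s, during which the arm holds its last target. There are 200 camera calls.

### The job

The grater from the small wire drainer is dry: clip it back onto its white catch box. With the teeth up, hook its broad tongue under the lip of the box and press the other end down until the spring catch snaps over it and the grater sits level on the box; leave the smooth storage lid standing in the drainer.

Things in the scene. Friction and masses are not known exactly. Their poses are not given: they have to be found in the camera images.
- grater: Flat grater, white frame round a steel sheet with raised teeth, 108 x 58 x 12 mm (own x, y, z), with a 14 mm long, 6 mm thick tongue at each end, flush with the underside. Origin: centre of the underside; z out of the toothed top. Starts standing on a long edge in one place of the drainer, teeth away from the robot, top edge 76 mm high, its upper 25 mm clear of the wires. 90 g.
- hook_tip (a point): Tip of the grater's broad tongue (40 mm wide, 34 mm at the tip, 6 mm thick), the end that hooks under the lip: own x = +68 mm, z = +3 mm. It points to the robot's left at the start.
- catch_tip (a point): Tip of the grater's narrow tongue (24 mm wide, 6 mm thick), the end that snaps under the spring catch: own x = -68 mm, z = +3 mm.
- lid: Smooth closed white storage lid of the same outline, size, origin and axes as the grater, but without steel or teeth; stands likewise in the drainer's other place, 60 mm from the grater. Not needed: leave it there.
- box: White open catch box, 128 x 54 mm, held fast by its non-slip foot. Origin: centre of its underside; z up; x points to its lip end, away from the robot. Seat: the walls' top edge, 44 mm high. The clipped grater's axes agree with the box's. At the -x end two flared ears, 28 mm apart at the seat and wider above, up to 10 mm over the seat, guide the narrow tongue.
- box_seat (a point): Centre of the seat plane of the box, 44 mm above the worktop: where the grater's origin belongs.
- box_stop (a point): On the stop wall under the lip (box x = 69 mm, 3 mm above the seat); the tip of the broad tongue comes within 1 to 2 mm of it. The lip overhangs from x = 60 mm to the wall, underside 10 mm and top 13.5 mm above the seat; cheeks 46 mm apart on either side. The broad tongue must enter from the -x side, tilted with the catch end 18 mm or more above the seat.
- box_catch (a joint): Spring catch at the box's -x end: upright tongue 20 mm wide at box x = -71.5 mm, top 15 mm above the seat; its nose reaches in to x = -65 mm, ramped above, undercut below, just clear of the seated 6 mm tongue. Angle in rad: 0 upright, about 0.06 when pushed outward; springs back. Snapping past it takes about 7 N on the grater's end; a grater just laid on it stays 11 mm too high there.
- rack: Small fixed wire drainer on a grey drip tray, 132 x 124 mm. Origin: centre of its underside, z up. Two standing places along its y, at x = -30 mm and x = +30 mm, each between two wire hoops 49 mm high with 14.6 mm between the wires; the covers stand on rails 18 mm above the worktop. The worktop between the drainer and the robot is free.

How it is judged:
By the outcome, as a careful person would: the job done as asked, in the order asked, and still so for the second after the job is handed in, with the robot touching nothing.
It also fails if it takes over 61 s, if anything falls off the work surface, if the arm or the gripper's body presses on something with over 40 N, if the wrist force passes 120 N, or if a joint passes its speed limit or range.

## Working session

There is one attempt and no reset: what is moved stays moved. The work goes in short steps, Python scripts to look and compute and a tool call to move; the robot and the scene stay as the last step left them, time stands still between calls to the robot, and variables do not carry over. Pictures are saved under pics/ and viewed, at most 10 in all, crops included, and the job is handed in when it is done.

Besides the shell and the picture viewer there is one more tool, called as name(argument=value, ...) on one line, values as JSON. move_arm: Moves the arm, as the interface text tells. Its arguments: {"type":"object","properties":{"moves":{"type":"array"},"newtons":{"type":"number"}},"required":["moves"]}

```bash
mkdir -p pics; ls; cat > h.py <<'E'
from workcell import env
import numpy as np, cv2
def shot(n,f):
    c=env.read_camera(n); cv2.imwrite('pics/'+f,c['pixels'][:,:,::-1]); return c
def P(c):
    return c['camera_matrix'],c['distortion'],np.array(c['rvec'],float),np.array(c['tvec'],float)
def onz(c,uv,z):
    K,d,r,t=P(c); u=cv2.undistortPoints(np.array([[uv]],float),np.array(K),np.array(d))[0,0]
    R=cv2.Rodrigues(r)[0]; D=R.T@np.array([u[0],u[1],1]); C=-R.T@t.ravel()
    return C+D*(z-C[2])/D[2]
def proj(c,p):
    K,d,r,t=P(c); return cv2.projectPoints(np.array(p,float).reshape(-1,1,3),r,t,np.array(K),np.array(d))[0][:,0]
E
python3 - <<'E'
from h import *
import pickle
a=shot('scene','s0.png');b=shot('top','t0.png')
pickle.dump((a,b),open('c0.pkl','wb'))
s=env.get_state();print(s['tcp_pos'],s['orientation'],s['finger_gap'],s['clock'])
for c in(a,b):
    R=cv2.Rodrigues(np.array(c['rvec']))[0];print(-R.T@np.array(c['tvec']).ravel())
E
```

```text
pics
[ 0.22580866 -0.52832234  0.23849167] [-8.28845015e-04  9.79687281e-01  2.00529656e-01 -4.29122154e-05] 0.08497021587870862 0.1
[0.24341767 0.39782079 0.64340427]
[ 0.35321782 -0.14881751  1.11125364]
```

View pics/s0.png

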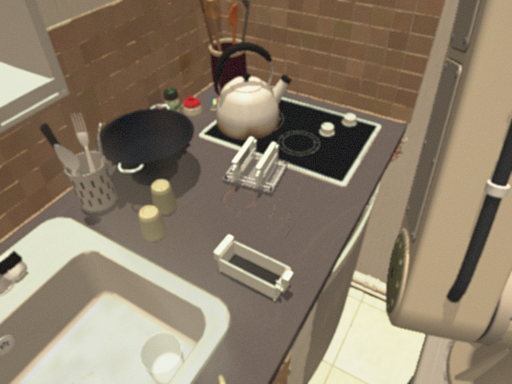

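View pics/t0.png

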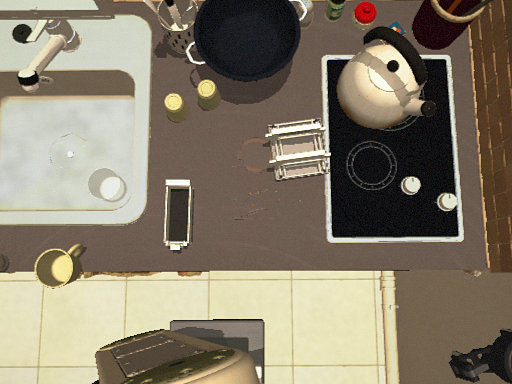

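The scene view shows the box at about (253,268) and the drainer at (256,168). In the top view the box is at (178,213) and the drainer at (299,150). I'll zoom in on both.

```bash
python3 - <<'E'
from h import *
import pickle
a,b=pickle.load(open('c0.pkl','rb'))
A=a['pixels'][:,:,::-1];B=b['pixels'][:,:,::-1]
def cr(I,x,y,w,h,s): return cv2.resize(I[y:y+h,x:x+w],None,fx=s,fy=s,interpolation=cv2.INTER_CUBIC)
# tiles 400x300
t=np.vstack([np.hstack([cr(A,215,130,80,60,5),cr(A,210,230,100,75,4)]),np.hstack([cr(B,259,115,80,60,5),cr(B,130,175,100,75,4)])])
cv2.imwrite('pics/z0.png',t)
print(b['camera_matrix'],b['distortion'])
for uv in[(299,150),(178,213)]: print(onz(b,uv,0.04))
for uv in[(256,168),(253,268)]: print(onz(a,uv,0.04))
E
```

```text
[[490.74517534   0.         255.15885903]
 [  0.         490.74517534 190.33517148]
 [  0.           0.           1.        ]] [-0.00017735  0.          0.          0.          0.        ]
[ 0.62019882 -0.24846563  0.04      ]
[0.47918545 0.0198034  0.04      ]
[ 0.61762947 -0.22437427  0.04      ]
[0.4736859  0.03229018 0.04      ]
```

View pics/z0.png

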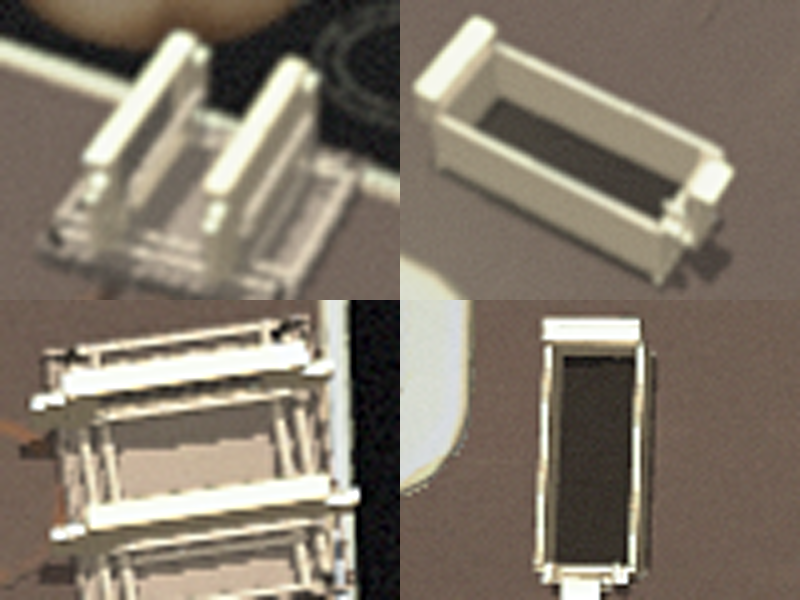

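The top tiles show both covers standing, with their top edges at composite pixels (63,383)-(307,352) and (88,518)-(330,487). The box's lip is at the far end and its catch at the near end. I still can't tell grater from lid, so I'll measure and then look with the wrist camera.

```bash
python3 - <<'E'
from h import *
import pickle
a,b=pickle.load(open('c0.pkl','rb'))
f=lambda u,v,ox,oy,tx,ty,s:(ox+(u-tx+.5)/s-.5,oy+(v-ty+.5)/s-.5)
for n,L in dict(far=[(63,383),(307,352)],near=[(88,518),(330,487)]).items():
    p=[onz(b,f(*q,259,115,0,300,5),.076) for q in L]; d=p[0]-p[1]; print(n,*[x.round(4) for x in p],'mid',(p[0]+p[1])[:2]/2,np.hypot(*d[:2]),'ang of +y end',np.degrees(np.arctan2(d[1],d[0])))
for n,L in dict(far=[(100,160),(185,42)],near=[(220,190),(297,65)]).items():
    p=[onz(a,f(*q,215,130,0,0,5),.076) for q in L]; d=p[0]-p[1]; print('sc',n,*[x.round(4) for x in p],np.hypot(*d[:2]),np.degrees(np.arctan2(d[1],d[0])))
w=shot('wrist','w0.png')
R=cv2.Rodrigues(np.array(w['rvec']))[0];print('cam',-R.T@np.array(w['tvec']).ravel(),R[2])
E
```

```text
far [ 0.6536 -0.1853  0.076 ] [ 0.6672 -0.2921  0.076 ] mid [ 0.66037396 -0.23865867] 0.1076470276855644 ang of +y end 97.2517373901886
near [ 0.5932 -0.1955  0.076 ] [ 0.6066 -0.3005  0.076 ] mid [ 0.59988972 -0.24799199] 0.10580951531053648 ang of +y end 97.24229187000718
sc far [ 0.6507 -0.1828  0.076 ] [ 0.6646 -0.2835  0.076 ] 0.10159947551016434 97.83052773055363
sc near [ 0.5908 -0.1914  0.076 ] [ 0.6062 -0.2938  0.076 ] 0.10356095984117157 98.51790106000824
cam [ 0.29491273 -0.49874617  0.37339675] [-0.27353482 -0.11471965 -0.95499639]
```

move_arm(moves=[0.04, 0.04, 0, 0.12, 0.085, 0.08, 0.08, 0, 0.24, 0.085, 0.12, 0.12, 0, 0.36, 0.085, 0.16, 0.16, 0, 0.48, 0.085, 0.2, 0.2, 0, 0.6, 0.04, 0.224, 0.229, 0, 0.72, 0.04, 0.224, 0.229, 0, 0.84, 0.04, 0.224, 0.24, 0, 0.96, 0.04, 0.24, 0.25, 0, 1.08, 0.04, 0.26, 0.26, 0, 1.2, 0.04, 0.28, 0.28, 0, 1.3, 0.04, 0.28, 0.28, 0, 1.3, 0.04])

```text
clock: 1.15
tcp_pos: [0.5085, -0.2458, 0.2389]
orientation: [-0.0, 0.656, 0.755, 0.001]
wrist_force: [0.3, -0.1, 0.6]
finger_gap: 0.0401
grip_force: 0.0
```

move_arm(moves=[0.01, 0.01, 0.03, -0.12, 0.04, 0.02, 0.02, 0.05, -0.24, 0.04, 0.04, 0.03, 0.05, -0.36, 0.04, 0.06, 0.03, 0.05, -0.48, 0.04, 0.07, 0.03, 0.05, -0.6, 0.04, 0.08, 0.03, 0.05, -0.72, 0.04, 0.1, 0.03, 0.05, -0.84, 0.04, 0.12, 0.03, 0.05, -0.96, 0.04, 0.13, 0.03, 0.05, -1.08, 0.04, 0.13, 0.03, 0.05, -1.2, 0.04, 0.13, 0.03, 0.05, -1.32, 0.04, 0.13, 0.03, 0.05, -1.44, 0.04])

```text
clock: 2.15
tcp_pos: [0.6358, -0.2191, 0.2884]
orientation: [-0.0, 0.992, 0.128, -0.001]
wrist_force: [-1.1, -0.7, -0.5]
finger_gap: 0.04
grip_force: 0.0
```

```bash
python3 - <<'E'
from h import *
c=shot('wrist','w1.png'); print(env.get_state()['joint_pos'])
E
```

```text
[-4.51092558e-01  5.17732286e-01  4.73704693e-01  1.52809780e+00
 -1.92072496e-04  2.43886394e+00]
```

View pics/w1.png

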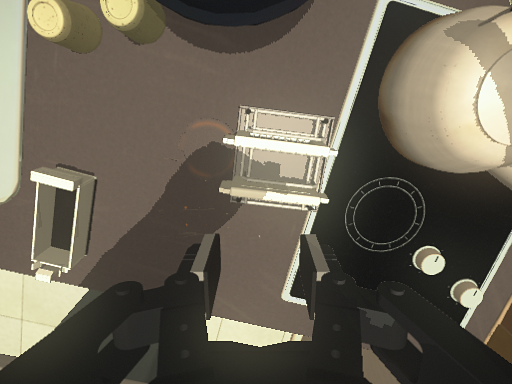

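```bash
python3 - <<'E'
from h import *
I=cv2.imread('pics/w1.png')[95:220,210:345]
cv2.imwrite('pics/w1z.png',cv2.resize(I,None,fx=4.7,fy=4.7,interpolation=cv2.INTER_CUBIC))
E
```

```text
(no output)
```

View pics/w1z.png

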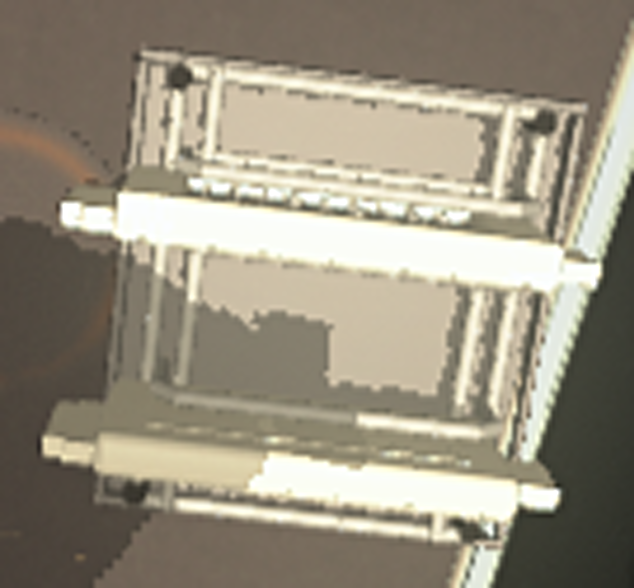

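The far cover shows a row of bright dots on its +x face (crop 190-470, ~200), which suggests teeth. The near cover shows only faint dashes. A closer look should settle it.

move_arm(moves=[0.01, -0.01, -0.04, 0, 0.085, 0.015, -0.02, -0.08, 0, 0.085, 0.015, -0.02, -0.11, 0, 0.085, 0.015, -0.02, -0.11, 0, 0.085, 0.015, -0.02, -0.11, 0, 0.085, 0.015, -0.02, -0.11, 0, 0.085])

```text
clock: 2.7
tcp_pos: [0.6515, -0.2392, 0.1814]
orientation: [0.001, 0.991, 0.132, 0.001]
wrist_force: [-0.7, -0.1, 0.6]
finger_gap: 0.0852
grip_force: 0.0
```

```bash
python3 - <<'E'
from h import *
import pickle
c=shot('wrist','w2.png'); pickle.dump(c,open('w2.pkl','wb'))
I=c['pixels'][:,:,::-1]
q=proj(c,[[.66,-.24,.076],[.60,-.248,.076]]);print(q)
x,y=q.min(0).astype(int)-[120,45]; X,Y=q.max(0).astype(int)+[120,45]
x=max(x,0);J=cv2.convertScaleAbs(I[y:Y,x:X],alpha=1.0);J=np.uint8(255*(J/255.)**.7)
s=min(800/J.shape[1],600/J.shape[0]);cv2.imwrite('pics/w2z.png',cv2.resize(J,None,fx=s,fy=s,interpolation=cv2.INTER_CUBIC));print(x,y,s)
E
```

```text
[[263.59120526 180.88355512]
 [253.97895888 248.23371902]]
133 135 3.2
```

View pics/w2z.png

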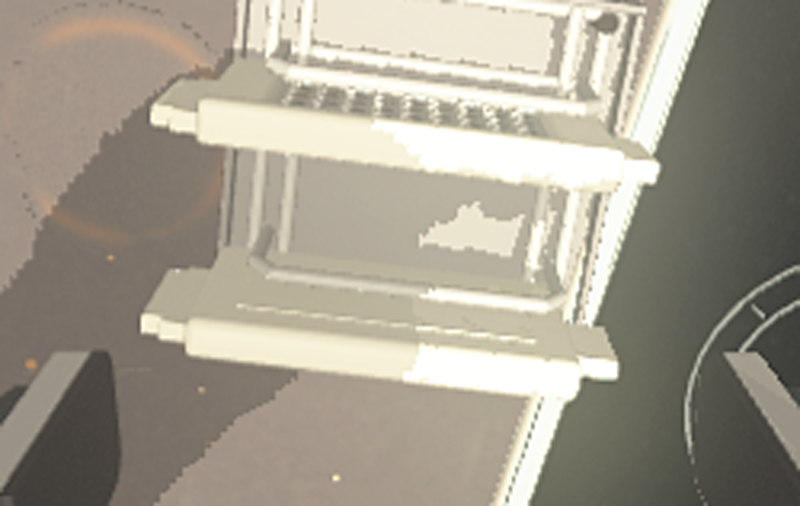

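The far cover has the teeth (crop ~(290-530,100)), so it is the grater, and the near one is the lid. Next I'll refine the grater's top edge from this view.

```bash
python3 - <<'E'
from h import *
import pickle
c=pickle.load(open('w2.pkl','rb'))
f=lambda u,v:(133+(u+.5)/3.2-.5,135+(v+.5)/3.2-.5)
for L in ([(199,120),(623,170)],[(188,339),(579,381)]):
    p=[onz(c,f(*q),.076) for q in L];d=p[0]-p[1];print(*[x.round(4) for x in p],((p[0]+p[1])/2).round(4),np.hypot(*d[:2]),np.degrees(np.arctan2(d[1],d[0])))
print(env.get_state()['tcp_pos'])
E
```

```text
[ 0.6526 -0.1854  0.076 ] [ 0.6679 -0.2912  0.076 ] [ 0.6603 -0.2383  0.076 ] 0.10694609960152322 98.23158522819293
[ 0.593  -0.1947  0.076 ] [ 0.6084 -0.2991  0.076 ] [ 0.6007 -0.2469  0.076 ] 0.10548771840063517 98.38308930674341
[ 0.65214143 -0.23937374  0.18251071]
```

move_arm(moves=[0, 0, 0, 0.12, 0.036, 0.002, 0, 0, 0.24, 0.036, 0.004, 0, 0, 0.36, 0.036, 0.006, 0, 0, 0.48, 0.036, 0.008, 0, 0, 0.6, 0.036, 0.008, 0.001, 0, 0.72, 0.036, 0.008, 0.001, 0, 0.84, 0.036, 0.008, 0.001, 0, 0.96, 0.036, 0.008, 0.001, 0, 1.08, 0.036, 0.008, 0.001, 0, 1.2, 0.036, 0.008, 0.001, 0, 1.32, 0.036, 0.008, 0.001, 0, 1.44, 0.036])

```text
clock: 3.75
tcp_pos: [0.6605, -0.2383, 0.1833]
orientation: [0.003, 0.656, 0.755, 0.001]
wrist_force: [-0.2, -0.4, 0.2]
finger_gap: 0.0359
grip_force: 0.0
```

move_arm(moves=[0, 0, -0.04, 0, 0.036, 0, 0, -0.06, 0, 0.036, 0, 0, -0.06, 0, 0.036, 0, 0, -0.06, 0, 0.036])

```text
clock: 4.08
tcp_pos: [0.6593, -0.2378, 0.121]
orientation: [0.001, 0.658, 0.753, 0.0]
wrist_force: [-0.4, -0.2, -0.2]
finger_gap: 0.0361
grip_force: 0.0
```

move_arm(moves=[0, 0, -0.03, 0, 0.036, 0, 0, -0.05, 0, 0.036, 0, 0, -0.059, 0, 0.036, 0, 0, -0.059, 0, 0.036, 0, 0, -0.059, 0, 0.005, 0, 0, -0.059, 0, 0.005, 0, 0, -0.059, 0, 0.005, 0, 0, -0.059, 0, 0.005, 0, 0, -0.059, 0, 0.005], newtons=40)

```text
clock: 4.83
tcp_pos: [0.6606, -0.2385, 0.063]
orientation: [0.002, 0.658, 0.753, 0.001]
wrist_force: [0.0, 0.3, 6.5]
finger_gap: 0.0111
grip_force: 43.7
```

move_arm(moves=[0, 0, 0.02, 0, 0.005, 0, 0, 0.055, 0, 0.005, 0, 0, 0.09, 0, 0.005, -0.02, 0, 0.095, 0, 0.005, -0.055, 0, 0.095, 0, 0.005, -0.09, 0, 0.095, 0, 0.005, -0.125, 0, 0.095, 0, 0.005, -0.16, 0, 0.095, 0, 0.005, -0.185, 0, 0.09, 0, 0.005, -0.2, 0, 0.06, 0, 0.005, -0.2, 0, 0.03, 0, 0.005, -0.2, 0, 0.02, 0, 0.005])

```text
clock: 5.83
tcp_pos: [0.4562, -0.2365, 0.0778]
orientation: [-0.002, 0.659, 0.752, -0.0]
wrist_force: [-0.6, 0.2, -1.4]
finger_gap: 0.0114
grip_force: 42.7
```

```bash
python3 - <<'E'
from h import *
c=shot('top','t1.png');b=shot('scene','s1.png')
t=np.hstack([cv2.resize(x['pixels'][y:y+150,u:u+200,::-1],None,fx=2,fy=2,interpolation=cv2.INTER_CUBIC) for x,u,y in((c,180,110),(b,200,110))])
t=cv2.resize(t,(800,300));cv2.imwrite('pics/z1.png',t);print(env.get_state()['tcp_pos'],env.get_state()['wrist_force'],env.get_state()['finger_gap'])
E
```

```text
[ 0.45762042 -0.23691512  0.07894889] [-0.54601225 -0.08438418 -0.66472559] 0.011363975463192415
```

View pics/z1.png

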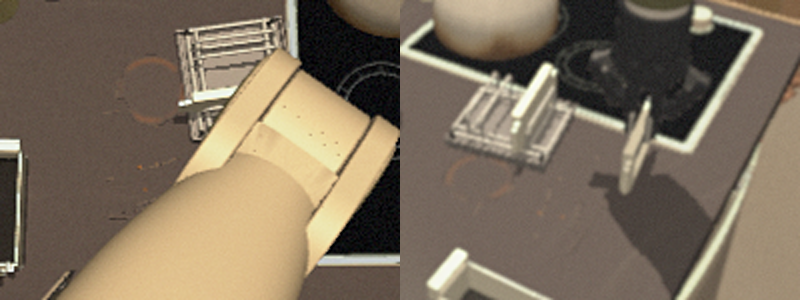

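Right tile: the grater is held upright at about (635,145) and the lid is still in the drainer. Now I'll lower it to the worktop.

move_arm(moves=[0, 0, -0.02, 0, 0.005, 0, 0, -0.03, 0, 0.005, 0, 0, -0.034, 0, 0.005, 0, 0, -0.036, 0, 0.005, 0, 0, -0.036, 0, 0.005, 0, 0, -0.036, 0, 0.005])

```text
clock: 6.43
tcp_pos: [0.4598, -0.2382, 0.0453]
orientation: [0.001, 0.658, 0.753, 0.0]
wrist_force: [0.6, 0.2, -1.8]
finger_gap: 0.0113
grip_force: 42.7
```

move_arm(moves=[0, 0, -0.001, 0, 0.005, 0, 0, -0.002, 0, 0.005, 0, 0, -0.002, 0, 0.005])

```text
clock: 6.68
tcp_pos: [0.4599, -0.2382, 0.0452]
orientation: [0.001, 0.658, 0.753, 0.0]
wrist_force: [-4.8, 3.6, 17.2]
finger_gap: 0.0108
grip_force: 45.3
```

move_arm(moves=[0, 0, 0.0015, 0, 0.005, 0, 0, 0.0015, 0, 0.02, 0, 0, 0.0015, 0, 0.02, 0, 0, 0.0015, 0, 0.085, 0, 0, 0.0015, 0, 0.085, 0, 0, 0.0015, 0, 0.085, 0, 0, 0.0015, 0, 0.085, 0, 0, 0.0015, 0, 0.085])

```text
clock: 7.35
tcp_pos: [0.4588, -0.2377, 0.0436]
orientation: [-0.0, 0.659, 0.753, 0.0]
wrist_force: [-0.5, -0.3, -1.1]
finger_gap: 0.0791
grip_force: 0.0
```

```bash
python3 - <<'E'
from h import *
b=shot('scene','s2.png');w=shot('wrist','w3.png')
t=np.hstack([cv2.resize(b['pixels'][130:230,270:370,::-1],(400,400),interpolation=cv2.INTER_CUBIC),cv2.resize(w['pixels'][:,:,::-1],(400,300))[:, :].copy() if 0 else cv2.copyMakeBorder(cv2.resize(w['pixels'][:,:,::-1],(400,300)),0,100,0,0,0)])
cv2.imwrite('pics/z2.png',t);print(env.get_state()['tcp_pos'],env.get_state()['finger_gap'])
E
```

```text
[ 0.45887198 -0.23776256  0.0437191 ] 0.08526661939347226
```

View pics/z2.png

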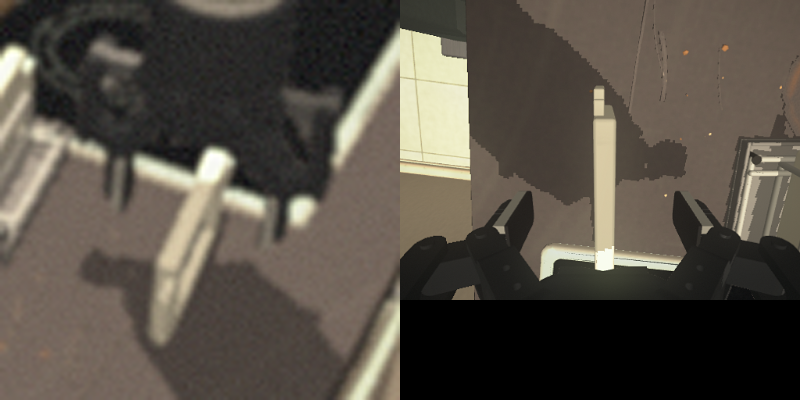

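The grater stands freely between the open fingers, at about (605,190) in the right tile. Now I'll tip it towards the robot with the far finger.

move_arm(moves=[0, 0, -0.012, 0, 0.085, -0.012, -0.002, -0.012, 0, 0.085, -0.024, -0.003, -0.012, 0, 0.085, -0.032, -0.0045, -0.012, 0, 0.085, -0.037, -0.005, -0.012, 0, 0.085, -0.042, -0.006, -0.012, 0, 0.085, -0.047, -0.0065, -0.012, 0, 0.085, -0.052, -0.007, -0.012, 0, 0.085, -0.056, -0.008, -0.012, 0, 0.085, -0.056, -0.008, -0.012, 0, 0.085, -0.056, -0.008, -0.012, 0, 0.085])

```text
clock: 8.37
tcp_pos: [0.4029, -0.2459, 0.0319]
orientation: [0.0, 0.659, 0.752, 0.0]
wrist_force: [0.5, -0.5, -0.1]
finger_gap: 0.085
grip_force: 0.0
```

```bash
python3 - <<'E'
from h import *
import pickle
w=shot('wrist','w4.png');b=shot('scene','s3.png');pickle.dump((w,b),open('w4.pkl','wb'))
t=np.hstack([cv2.resize(b['pixels'][130:230,270:370,::-1],(300,300),interpolation=cv2.INTER_CUBIC),cv2.resize(w['pixels'][:300,50:450,::-1],(500,375))[:300]])
cv2.imwrite('pics/z3.png',t);print(env.get_state()['tcp_pos'],env.get_state()['wrist_force'])
E
```

```text
[ 0.4032065  -0.24595492  0.0318994 ] [0.12494705 0.16064036 0.60662156]
```

View pics/z3.png

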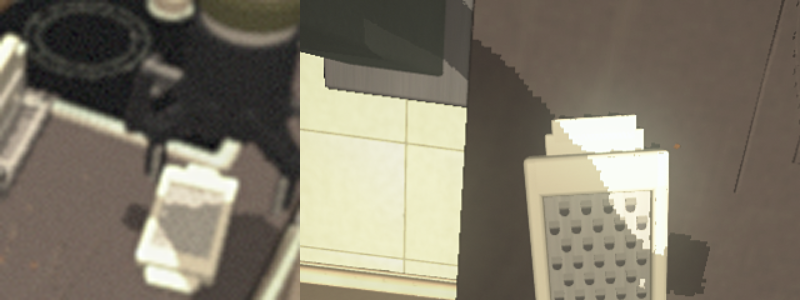

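The grater lies flat, teeth up, with its broad tongue towards +y (tile tip ~(594,117), body corners (526,158) and (668,150)). I'll measure its pose, then look at the box with the wrist camera.

```bash
python3 - <<'E'
from h import *
import pickle
w,b=pickle.load(open('w4.pkl','rb'))
f=lambda u,v:(50+(u-300+.5)/1.25-.5,(v+.5)/1.25-.5)
A,B=onz(w,f(526,158),.012),onz(w,f(668,150),.012)
T=[onz(w,f(553,118),.006),onz(w,f(635,115),.006)]
print(A,B,np.linalg.norm(A-B),T,np.linalg.norm(T[0]-T[1]))
d=(B-A)[:2];d/=np.hypot(*d);u=np.array([-d[1],d[0]]);print('yaw',np.degrees(np.arctan2(u[1],u[0])),'centre',(A+B)[:2]/2-.054*u,'from tip',(T[0]+T[1])[:2]/2-.068*u)
E
```

```text
[ 0.38035689 -0.18809555  0.012     ] [ 0.43485828 -0.17764469  0.012     ] 0.055494343782030095 [array([ 0.38880758, -0.17183491,  0.006     ]), array([ 0.42072463, -0.16638637,  0.006     ])] 0.03237877319973081
yaw 100.85492889762958 centre [ 0.41777703 -0.23590391] from tip [ 0.41757207 -0.23589393]
```

move_arm(moves=[0, 0, 0.04, 0, 0.085, 0, 0.01, 0.08, 0, 0.085, 0.02, 0.04, 0.11, 0, 0.085, 0.04, 0.075, 0.13, 0, 0.085, 0.06, 0.11, 0.13, 0, 0.085, 0.07, 0.145, 0.13, 0, 0.085, 0.08, 0.175, 0.13, 0, 0.085, 0.08, 0.175, 0.13, 0, 0.085, 0.08, 0.175, 0.13, 0, 0.085])

```text
clock: 9.22
tcp_pos: [0.4835, -0.0689, 0.1618]
orientation: [0.0, 0.657, 0.754, -0.0]
wrist_force: [0.1, 0.4, -0.2]
finger_gap: 0.0853
grip_force: 0.0
```

```bash
cat > box.py <<'E'
from h import *
def grid(x0,x1,y0,y1,z,nx,ny):
    X,Y=np.meshgrid(np.linspace(x0,x1,nx),np.linspace(y0,y1,ny));return np.c_[X.ravel(),Y.ravel(),0*X.ravel()+z]
# wall tops (3 mm), lip top : bright; just outside walls/lip: darker worktop
M=1e-3
def edges():
    L=[] # (pts inside bright, pts outside)
    o=1.2*M
    for s in(1,-1):
        t=np.linspace(-55*M,50*M,40)
        L.append((np.c_[t,0*t+s*(27*M-o),0*t+44*M],np.c_[t,0*t+s*(27*M+o),0*t+44*M]))
    return L
def cost(p,views):
    x,y,a=p;R=np.array([[np.cos(a),-np.sin(a),0],[np.sin(a),np.cos(a),0],[0,0,1]]);c=0
    for v,I in views:
        for i,o in edges()+LIP:
            g=[cv2.remap(I,proj(v,q@R.T+[x,y,0]).astype(np.float32)[:,0],proj(v,q@R.T+[x,y,0]).astype(np.float32)[:,1],1) for q in(i,o)]
            c-=np.mean(g[0].astype(float)-g[1])
    return c
t=np.linspace(-20*M,20*M,30)
LIP=[(np.c_[0*t+61.2*M,t,0*t+57.5*M],np.c_[0*t+58.8*M,t,0*t+57.5*M])]
E
python3 - <<'E'
from box import *
import pickle
from scipy.optimize import minimize
w=env.read_camera('wrist');pickle.dump(w,open('w5.pkl','wb'));cv2.imwrite('pics/w5.png',w['pixels'][:,:,::-1])
a,b=pickle.load(open('c0.pkl','rb'))
V={n:[(v,cv2.GaussianBlur(cv2.cvtColor(v['pixels'],cv2.COLOR_RGB2GRAY),(0,0),.7))] for n,v in dict(w=w,t=b).items()}
for n,v in V.items():
    best=min(((cost((x,y,q),v),x,y,q) for x in np.arange(.465,.495,.002) for y in np.arange(.008,.036,.002) for q in np.radians([-4,-2,0,2])))
    r=minimize(cost,best[1:],args=(v,),method='Nelder-Mead',options=dict(initial_simplex=[np.array(best[1:])+e for e in([0,0,0],[.002,0,0],[0,.002,0],[0,0,.02])]))
    print(n,best,r.x,np.degrees(r.x[2]),r.fun, proj(v[0][0],[[r.x[0],r.x[1],.044]]))
print(env.get_state()['tcp_pos'])
E
```

```text
w (np.float64(-286.0916666666667), np.float64(0.47500000000000003), np.float64(0.022), np.float64(-0.03490658503988659)) [ 0.47487619  0.02261918 -0.01827305] -1.04696839886469 -350.04999999999995 [[265.83330823  71.30662465]]
t (np.float64(-133.16666666666666), np.float64(0.47900000000000004), np.float64(0.022), np.float64(-0.03490658503988659)) [ 0.4792487   0.02111645 -0.02336244] -1.3385694508021995 -156.80833333333334 [[177.116982   212.76095818]]
[ 0.48314173 -0.0701149   0.16172348]
```

```bash
python3 - <<'E'
from box import *
import pickle
w=pickle.load(open('w5.pkl','rb'));a,b=pickle.load(open('c0.pkl','rb'))
x,y,q=.477,.0222,-.021
R=np.array([[np.cos(q),-np.sin(q),0],[np.sin(q),np.cos(q),0],[0,0,1]])
def prof(v,xs,ys,z):
    I=cv2.cvtColor(v['pixels'],cv2.COLOR_RGB2GRAY);o=[]
    for X in xs:
        p=proj(v,(np.c_[0*ys+X,ys,0*ys+z]*M)@R.T+[x,y,0]).astype(np.float32);o.append(int(cv2.remap(I,p[:,0],p[:,1],1).mean()))
    return o
for n,v in(('w',w),('t',b),('s',a)):
    print(n,'lip 50..80',prof(v,np.arange(50,81),np.linspace(-15,15,9),57.5))
    print(n,'catch -85..-55',prof(v,np.arange(-85,-54),np.linspace(-6,6,5),59))
    print(n,'end wall seat z44 x50..75',prof(v,np.arange(50,61),np.linspace(-15,15,9),44))
E
```

```text
w lip 50..80 [85, 116, 115, 115, 116, 116, 115, 116, 168, 209, 201, 165, 242, 251, 250, 250, 250, 250, 250, 250, 249, 246, 251, 252, 169, 110, 114, 114, 114, 114, 114]
w catch -85..-55 [62, 62, 62, 62, 63, 61, 82, 190, 206, 205, 205, 206, 207, 203, 201, 206, 181, 175, 145, 144, 144, 144, 142, 108, 103, 99, 155, 198, 163, 107, 105]
w end wall seat z44 x50..75 [64, 65, 64, 84, 116, 115, 115, 116, 116, 116, 116]
t lip 50..80 [39, 36, 35, 43, 74, 101, 102, 102, 110, 120, 140, 164, 194, 228, 253, 252, 252, 251, 251, 247, 243, 245, 251, 239, 197, 157, 126, 98, 95, 96, 97]
t catch -85..-55 [88, 78, 72, 69, 65, 58, 82, 177, 255, 254, 254, 253, 251, 251, 251, 251, 251, 237, 216, 198, 183, 192, 229, 238, 189, 142, 95, 52, 49, 48, 49]
t end wall seat z44 x50..75 [42, 39, 35, 31, 30, 33, 64, 97, 103, 102, 108]
s lip 50..80 [145, 143, 143, 148, 155, 163, 172, 179, 184, 189, 198, 211, 225, 237, 243, 245, 246, 246, 246, 245, 245, 245, 246, 244, 237, 220, 192, 160, 133, 115, 108]
s catch -85..-55 [105, 105, 104, 104, 107, 123, 155, 198, 230, 244, 248, 247, 246, 246, 246, 246, 246, 244, 242, 236, 227, 214, 196, 176, 159, 148, 144, 144, 144, 143, 144]
s end wall seat z44 x50..75 [135, 134, 134, 134, 134, 133, 131, 131, 131, 135, 141]
```

move_arm(moves=[-0.006, -0.012, 0, 0.124, 0.085, -0.012, -0.024, 0, 0.248, 0.085, -0.018, -0.036, 0, 0.372, 0.085, -0.024, -0.048, 0, 0.496, 0.085, -0.03, -0.06, 0, 0.62, 0.085, -0.036, -0.072, 0, 0.744, 0.085, -0.042, -0.084, 0, 0.868, 0.085, -0.048, -0.096, 0, 0.992, 0.085, -0.054, -0.108, 0, 1.116, 0.085, -0.06, -0.12, 0, 1.24, 0.085, -0.066, -0.132, 0, 1.364, 0.085, -0.069, -0.146, 0, 1.488, 0.085])

```text
clock: 10.27
tcp_pos: [0.4123, -0.2184, 0.1616]
orientation: [-0.0, -0.027, 1.0, 0.0]
wrist_force: [0.4, -0.3, -0.0]
finger_gap: 0.0851
grip_force: 0.0
```

move_arm(moves=[0, 0, 0, 0.124, 0.085, 0, 0, 0, 0.248, 0.085, 0, 0, 0, 0.372, 0.085, 0, 0, 0, 0.496, 0.085, 0, 0, 0, 0.62, 0.085, 0, 0, 0, 0.744, 0.085, 0, 0, 0, 0.868, 0.085, 0, 0, 0, 0.992, 0.085, 0, 0, 0, 1.116, 0.085, 0, 0, 0, 1.24, 0.085, 0, 0, -0.02, 1.364, 0.085, 0, 0, -0.04, 1.488, 0.085])

```text
clock: 11.27
tcp_pos: [0.4142, -0.219, 0.1224]
orientation: [0.0, -0.697, 0.717, -0.002]
wrist_force: [-0.1, 0.6, 0.2]
finger_gap: 0.0848
grip_force: 0.0
```

move_arm(moves=[0, 0, 0, 0.12, 0.085, 0, 0, 0, 0.216, 0.085, 0, 0, 0, 0.216, 0.085, 0, 0, 0, 0.216, 0.085])

```text
clock: 11.6
tcp_pos: [0.4134, -0.2179, 0.1217]
orientation: [0.0, 0.767, -0.641, -0.0]
wrist_force: [-0.1, 0.4, -0.1]
finger_gap: 0.0852
grip_force: 0.0
```

move_arm(moves=[0.0005, 0.0015, -0.04, 0.01, 0.085, 0.0005, 0.0015, -0.075, 0.01, 0.085, 0.0005, 0.0015, -0.1, 0.01, 0.085, 0.0005, 0.0015, -0.11, 0.01, 0.085, 0.0005, 0.0015, -0.115, 0.01, 0.085, 0.0005, 0.0015, -0.115, 0.01, 0.085])

```text
clock: 12.1
tcp_pos: [0.4137, -0.2154, 0.006]
orientation: [0.0, 0.771, -0.636, -0.001]
wrist_force: [-0.3, -0.1, -0.0]
finger_gap: 0.0849
grip_force: 0.0
```

move_arm(moves=[0, 0, 0, 0, 0.066, 0, 0, 0, 0, 0.062, 0, 0, 0, 0, 0.05, 0, 0, 0, 0, 0.05, 0, 0, 0, 0, 0.05, 0, 0, 0, 0, 0.05], newtons=30)

```text
clock: 12.6
tcp_pos: [0.4154, -0.2162, 0.0082]
orientation: [0.0, 0.772, -0.636, 0.001]
wrist_force: [-0.5, -0.5, 7.2]
finger_gap: 0.0571
grip_force: 32.2
```

move_arm(moves=[0, 0, 0.03, 0, 0.05, 0, 0, 0.065, 0, 0.05, 0, 0.02, 0.095, 0, 0.05, 0.01, 0.055, 0.112, -0.03, 0.05, 0.025, 0.09, 0.112, -0.06, 0.05, 0.04, 0.125, 0.112, -0.09, 0.05, 0.055, 0.16, 0.112, -0.12, 0.05, 0.07, 0.195, 0.112, -0.15, 0.05, 0.085, 0.23, 0.112, -0.18, 0.05, 0.1, 0.265, 0.112, -0.213, 0.05, 0.115, 0.3, 0.112, -0.213, 0.05, 0.13, 0.332, 0.112, -0.213, 0.05])

```text
clock: 13.6
tcp_pos: [0.5448, 0.1191, 0.1192]
orientation: [0.0, -0.7, 0.714, -0.0]
wrist_force: [0.4, -0.3, -1.6]
finger_gap: 0.0571
grip_force: 33.6
```

move_arm(moves=[0, 0.007, 0, 0, 0.05, 0, 0.007, 0, 0, 0.05, 0, 0.007, 0, 0, 0.05])

```text
clock: 13.85
tcp_pos: [0.5437, 0.1238, 0.1186]
orientation: [-0.001, -0.701, 0.714, 0.0]
wrist_force: [-0.7, -0.2, -0.3]
finger_gap: 0.057
grip_force: 33.6
```

move_arm(moves=[0, 0, -0.025, 0, 0.05, 0, 0, -0.045, 0, 0.05, 0, 0, -0.05, 0, 0.05, 0, 0, -0.052, 0, 0.05, 0, 0, -0.054, 0, 0.05, 0, 0, -0.056, 0, 0.05, 0, 0, -0.058, 0, 0.05, 0, 0, -0.058, 0, 0.05])

```text
clock: 14.52
tcp_pos: [0.5452, 0.1233, 0.0618]
orientation: [0.001, -0.7, 0.714, -0.001]
wrist_force: [-1.0, -1.3, 2.1]
finger_gap: 0.0572
grip_force: 34.0
```

move_arm(moves=[0, 0, -0.002, 0, 0.05, 0, 0, -0.004, 0, 0.05, 0, 0, -0.006, 0, 0.05, 0, 0, -0.008, 0, 0.05, 0, 0, -0.01, 0, 0.05, 0, 0, -0.0115, 0, 0.05, 0, 0, -0.0115, 0, 0.05])

```text
clock: 15.1
tcp_pos: [0.5446, 0.124, 0.049]
orientation: [0.0, -0.7, 0.714, 0.0]
wrist_force: [0.5, 2.7, 2.5]
finger_gap: 0.0568
grip_force: 34.1
```

```bash
python3 - <<'E'
from h import *
import pickle
s=env.get_state();print(s['tcp_pos'],s['wrist_force'],s['ft_torque'])
b=shot('scene','s5.png');w=shot('wrist','w6.png');pickle.dump((b,w),open('s5.pkl','wb'))
E
```

```text
[0.54464516 0.12404149 0.04903403] [0.461922   2.68155111 2.47921089] [ 0.23157395 -0.19149293  0.08132437]
```

move_arm(moves=[0, 0, 0.035, 0, 0.05, 0, 0, 0.06, -0.12, 0.05, -0.005, -0.01, 0.06, -0.24, 0.05, -0.012, -0.02, 0.06, -0.36, 0.05, -0.02, -0.03, 0.06, -0.48, 0.05, -0.028, -0.04, 0.06, -0.6, 0.05, -0.036, -0.052, 0.06, -0.72, 0.05, -0.044, -0.064, 0.06, -0.84, 0.05, -0.052, -0.076, 0.06, -0.96, 0.05, -0.06, -0.09, 0.06, -1.08, 0.05, -0.065, -0.102, 0.06, -1.2, 0.05, -0.065, -0.102, 0.06, -1.32, 0.05])

```text
clock: 16.2
tcp_pos: [0.4772, 0.0199, 0.1085]
orientation: [-0.002, -0.111, 0.994, -0.0]
wrist_force: [-0.3, -0.2, -0.8]
finger_gap: 0.0568
grip_force: 33.7
```

move_arm(moves=[0, 0, 0, -0.12, 0.05, 0, 0, 0, -0.24, 0.05, 0, 0, -0.02, -0.252, 0.05, 0, 0, -0.03, -0.252, 0.05, 0, 0, -0.03, -0.252, 0.05])

```text
clock: 16.62
tcp_pos: [0.4766, 0.0217, 0.0767]
orientation: [-0.003, 0.01, 1.0, 0.0]
wrist_force: [-0.5, 0.1, -1.9]
finger_gap: 0.0571
grip_force: 33.7
```

```bash
python3 - <<'E'
from h import *
s=env.get_state();print(s['tcp_pos'],s['orientation'],s['wrist_force'])
b=shot('scene','s6.png')
cv2.imwrite('pics/z6.png',cv2.resize(b['pixels'][180:310,190:363,::-1],(800,600),interpolation=cv2.INTER_CUBIC))
E
```

```text
[0.47661194 0.02172758 0.07666286] [-3.02164921e-03  1.02160281e-02  9.99943233e-01  1.84603800e-04] [-0.54755697  0.1386769  -1.85863723]
```

View pics/z6.png

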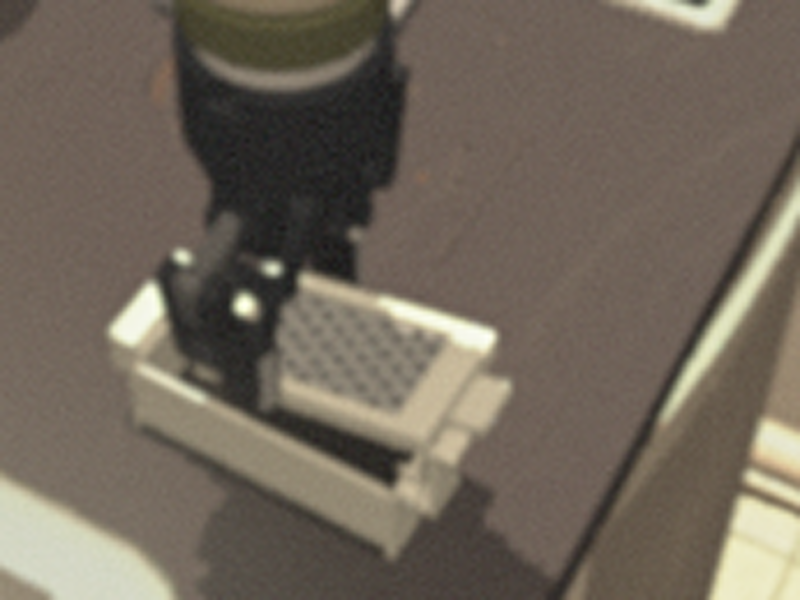

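The grater (around (370,360)) is tilted with its catch end high over the catch, and the lip is to the left at (135,315). Next I'll feel for the seat.

move_arm(moves=[0.001, 0, -0.008, 0, 0.05, 0.001, 0, -0.011, 0, 0.05, 0.001, 0, -0.013, 0, 0.05, 0.001, 0, -0.0145, 0, 0.05, 0.001, 0, -0.0145, 0, 0.05])

```text
clock: 17.08
tcp_pos: [0.4803, 0.0218, 0.0647]
orientation: [-0.0, 0.01, 1.0, 0.0]
wrist_force: [0.7, -0.1, -1.3]
finger_gap: 0.0568
grip_force: 33.7
```

move_arm(moves=[0, 0, -0.0015, 0, 0.05, 0, 0, -0.0015, 0, 0.05])

```text
clock: 17.25
tcp_pos: [0.4805, 0.0217, 0.0634]
orientation: [0.0, 0.01, 1.0, 0.0]
wrist_force: [0.1, -0.1, -1.5]
finger_gap: 0.057
grip_force: 33.7
```

move_arm(moves=[0, 0, -0.0015, 0, 0.05, 0, 0, -0.0015, 0, 0.05])

```text
clock: 17.42
tcp_pos: [0.4804, 0.0217, 0.0618]
orientation: [0.0, 0.01, 1.0, 0.0]
wrist_force: [-0.6, -0.3, -0.0]
finger_gap: 0.0571
grip_force: 33.7
```

move_arm(moves=[0, 0, -0.001, 0, 0.05, 0, 0, -0.001, 0, 0.05, 0, 0, -0.001, 0, 0.05])

```text
clock: 17.67
tcp_pos: [0.4804, 0.0217, 0.0608]
orientation: [-0.0, 0.01, 1.0, 0.0]
wrist_force: [0.4, 0.4, -0.5]
finger_gap: 0.0571
grip_force: 33.7
```

move_arm(moves=[0, 0, -0.001, 0, 0.05, 0, 0, -0.001, 0, 0.05, 0, 0, -0.001, 0, 0.05])

```text
clock: 17.92
tcp_pos: [0.4804, 0.0217, 0.0598]
orientation: [-0.0, 0.01, 1.0, 0.0]
wrist_force: [0.1, 1.0, -1.0]
finger_gap: 0.0568
grip_force: 33.7
```

move_arm(moves=[0, 0, -0.001, 0, 0.05, 0, 0, -0.001, 0, 0.05, 0, 0, -0.001, 0, 0.05])

```text
clock: 18.17
tcp_pos: [0.4803, 0.0217, 0.0588]
orientation: [-0.0, 0.01, 1.0, 0.0]
wrist_force: [0.1, -0.4, -1.5]
finger_gap: 0.0571
grip_force: 33.7
```

move_arm(moves=[0, 0, -0.001, 0, 0.05, 0, 0, -0.001, 0, 0.05, 0, 0, -0.001, 0, 0.05])

```text
clock: 18.42
tcp_pos: [0.4805, 0.0217, 0.0579]
orientation: [0.0, 0.01, 1.0, 0.0]
wrist_force: [0.1, -0.8, -0.2]
finger_gap: 0.0568
grip_force: 33.9
```

move_arm(moves=[0, 0, -0.001, 0, 0.05, 0, 0, -0.001, 0, 0.05, 0, 0, -0.001, 0, 0.05])

```text
clock: 18.67
tcp_pos: [0.4804, 0.0217, 0.0572]
orientation: [0.0, 0.01, 1.0, 0.0]
wrist_force: [-1.4, -0.4, 5.4]
finger_gap: 0.0569
grip_force: 34.3
```

move_arm(moves=[0, 0, 0.005, 0, 0.05, 0, 0, 0.005, 0, 0.05, 0.004, 0, 0.005, 0, 0.05, 0.008, 0, 0.005, 0, 0.05, 0.011, 0, 0.005, 0, 0.05, 0.014, 0, 0.005, 0, 0.05, 0.014, 0, 0.005, 0, 0.05])

```text
clock: 19.25
tcp_pos: [0.4953, 0.0216, 0.0617]
orientation: [0.0, 0.01, 1.0, 0.0]
wrist_force: [-0.5, -1.0, -1.8]
finger_gap: 0.057
grip_force: 33.7
```

move_arm(moves=[0.0015, 0, 0, 0, 0.05, 0.003, 0, 0, 0, 0.05, 0.003, 0, 0, 0, 0.05])

```text
clock: 19.5
tcp_pos: [0.4977, 0.0217, 0.0618]
orientation: [0.0, 0.01, 1.0, 0.0]
wrist_force: [0.6, -0.2, -1.1]
finger_gap: 0.0572
grip_force: 33.7
```

move_arm(moves=[0.001, 0, 0, 0, 0.05, 0.0015, 0, 0, 0, 0.05, 0.0015, 0, 0, 0, 0.05])

```text
clock: 19.75
tcp_pos: [0.499, 0.0217, 0.0618]
orientation: [0.0, 0.01, 1.0, 0.0]
wrist_force: [0.1, 0.4, -0.1]
finger_gap: 0.0568
grip_force: 33.7
```

move_arm(moves=[0.001, 0, 0, 0, 0.05, 0.0015, 0, 0, 0, 0.05, 0.0015, 0, 0, 0, 0.05])

```text
clock: 20.0
tcp_pos: [0.5006, 0.0217, 0.0619]
orientation: [0.0, 0.01, 1.0, 0.0]
wrist_force: [0.5, -0.5, -0.7]
finger_gap: 0.0571
grip_force: 33.7
```

move_arm(moves=[0.001, 0, 0, 0, 0.05, 0.001, 0, 0, 0, 0.05, 0.001, 0, 0, 0, 0.05])

```text
clock: 20.25
tcp_pos: [0.5015, 0.0217, 0.0618]
orientation: [0.0, 0.01, 1.0, 0.0]
wrist_force: [-0.2, 0.6, -2.3]
finger_gap: 0.0567
grip_force: 33.7
```

move_arm(moves=[0.001, 0, 0, 0, 0.05, 0.0015, 0, 0, 0, 0.05, 0.0015, 0, 0, 0, 0.05])

```text
clock: 20.5
tcp_pos: [0.5031, 0.0217, 0.0618]
orientation: [0.0, 0.01, 1.0, 0.0]
wrist_force: [-0.6, -0.2, -1.0]
finger_gap: 0.0573
grip_force: 33.7
```

```bash
python3 - <<'E'
from h import *
import pickle
s=env.get_state();print(s['tcp_pos'],s['wrist_force'],s['clock'])
w=shot('wrist','w7.png');t=shot('top','t7.png');b=shot('scene','s7.png');pickle.dump((w,t,b),open('w7.pkl','wb'))
R=cv2.Rodrigues(np.array(w['rvec']))[0];print(-R.T@np.array(w['tvec']).ravel())
# wrist profile along grater centreline: catch tongue (own -68) and body end (own -54), tilt 12 deg about pivot
tc=np.array(s['tcp_pos']);I=cv2.cvtColor(w['pixels'],cv2.COLOR_RGB2GRAY)
th=np.radians(12);o=[]
for X in range(-80,-40):
    dx,dz=(X-20)*1e-3,0
    P=np.array([[tc[0]+dx*np.cos(th),tc[1]+yy-.021*dx,tc[2]-.002-dx*np.sin(th)] for yy in(-.005,0,.005)])
    q=proj(w,P).astype(np.float32);o.append(int(cv2.remap(I,q[:,0],q[:,1],1).mean()))
print('own x -80..-41 at z=6',o,q[1])
E
```

```text
[0.50307268 0.02170072 0.06184013] [-0.63422542 -0.213016   -0.99953245] 20.5
[0.42728892 0.02339207 0.19671459]
own x -80..-41 at z=6 [222, 222, 221, 222, 217, 220, 190, 179, 155, 178, 217, 217, 217, 217, 216, 217, 217, 217, 217, 217, 217, 217, 217, 164, 184, 211, 218, 218, 218, 217, 217, 217, 216, 216, 216, 215, 215, 215, 214, 198] [259.30765 136.39896]
```

move_arm(moves=[0.001, 0, 0, 0, 0.05, 0.0015, 0, 0, 0, 0.05, 0.0015, 0, 0, 0, 0.05])

```text
clock: 20.9
tcp_pos: [0.5033, 0.0218, 0.0615]
orientation: [-0.001, 0.01, 1.0, 0.0]
wrist_force: [-2.8, -0.7, 1.0]
finger_gap: 0.0568
grip_force: 33.9
```

move_arm(moves=[0.001, 0, 0, 0, 0.05, 0.001, 0, 0, 0, 0.05, 0.001, 0, 0, 0, 0.05])

```text
clock: 21.15
tcp_pos: [0.5034, 0.0218, 0.0613]
orientation: [-0.002, 0.01, 1.0, 0.0]
wrist_force: [-6.8, -0.4, 1.0]
finger_gap: 0.0569
grip_force: 34.0
```

Stop contact is at TCP x = 0.503, which matches the expected hook position. I'll back off 1 mm, lower onto the walls and release.

move_arm(moves=[-0.0025, 0, -0.001, 0, 0.05, -0.003, 0, -0.002, 0, 0.05, -0.003, 0, -0.0035, 0, 0.05, -0.003, 0, -0.0035, 0, 0.05, -0.003, 0, -0.0035, 0, 0.075, -0.003, 0, -0.0035, 0, 0.085, -0.003, 0, -0.0035, 0, 0.085, -0.003, 0, -0.0035, 0, 0.085, -0.003, 0, -0.0035, 0, 0.085])

```text
clock: 21.9
tcp_pos: [0.5027, 0.0217, 0.0583]
orientation: [0.0, 0.01, 1.0, 0.0]
wrist_force: [-0.1, 0.5, -0.4]
finger_gap: 0.0852
grip_force: 0.0
```

move_arm(moves=[0, 0, 0.03, 0, 0.085, 0, 0, 0.06, 0, 0.085, 0, 0, 0.06, 0, 0.085])

```text
clock: 22.15
tcp_pos: [0.5058, 0.0214, 0.1233]
orientation: [0.004, 0.01, 1.0, -0.0]
wrist_force: [0.5, -0.1, -0.1]
finger_gap: 0.0852
grip_force: 0.0
```

```bash
python3 - <<'E'
from h import *
import pickle
s=env.get_state();print(s['tcp_pos'],s['wrist_force'],s['clock'])
w=shot('wrist','w8.png');pickle.dump(w,open('w8.pkl','wb'))
I=cv2.cvtColor(w['pixels'],cv2.COLOR_RGB2GRAY)
def line(h0,h1): # box-frame x from -90..75 at height interpolated (catch h0 -> hook h1)
    o=[]
    for X in range(-84,76):
        z=(h1+(h0-h1)*(68-X)/136)*1e-3
        P=np.array([[.4783+X*1e-3,.0218-.021*X*1e-3+yy,.044+z] for yy in(-.004,0,.004)])
        q=proj(w,P).astype(np.float32);o.append(int(cv2.remap(I,q[:,0],q[:,1],1).mean()))
    return o
print('x -84..',line(17,6)[:45])
print('x 30..75',line(23,12)[114:])
E
```

```text
[0.50583873 0.0213637  0.12329905] [ 0.47721933 -0.09537197 -0.12504296] 22.15
x -84.. [98, 99, 99, 98, 206, 233, 233, 233, 233, 232, 223, 223, 223, 205, 209, 156, 157, 150, 206, 222, 221, 221, 222, 222, 221, 221, 222, 222, 222, 222, 222, 214, 188, 215, 224, 224, 223, 223, 223, 223, 222, 222, 221, 222, 221]
x 30..75 [135, 134, 145, 168, 161, 187, 212, 209, 164, 206, 238, 246, 248, 254, 254, 254, 254, 254, 254, 254, 254, 254, 254, 254, 251, 254, 248, 229, 226, 196, 197, 229, 254, 254, 254, 254, 254, 254, 254, 254, 251, 253, 254, 249, 200, 144]
```

move_arm(moves=[-0.03, 0, 0, 0, 0.046, -0.06, 0.001, 0, 0, 0.046, -0.067, 0.001, 0, 0, 0.046, -0.067, 0.001, -0.02, 0, 0.046, -0.067, 0.001, -0.035, 0, 0.046, -0.067, 0.001, -0.035, 0, 0.046, -0.067, 0.001, -0.035, 0, 0.046])

```text
clock: 22.78
tcp_pos: [0.4345, 0.0228, 0.0824]
orientation: [-0.001, 0.01, 1.0, 0.0]
wrist_force: [0.1, -0.1, -0.2]
finger_gap: 0.0458
grip_force: 0.0
```

move_arm(moves=[0, 0, -0.004, 0, 0.046, 0, 0, -0.008, 0, 0.046, 0, 0, -0.011, 0, 0.046, 0, 0, -0.011, 0, 0.046])

```text
clock: 23.12
tcp_pos: [0.4353, 0.0227, 0.0719]
orientation: [-0.0, 0.01, 1.0, 0.0]
wrist_force: [0.0, 1.6, -0.7]
finger_gap: 0.0457
grip_force: 0.0
```

move_arm(moves=[0, 0, -0.001, 0, 0.046, 0, 0, -0.002, 0, 0.046, 0, 0, -0.003, 0, 0.046, 0, 0, -0.003, 0, 0.046])

```text
clock: 23.45
tcp_pos: [0.4357, 0.0227, 0.0696]
orientation: [0.0, 0.01, 1.0, 0.0]
wrist_force: [-0.3, 0.5, 3.1]
finger_gap: 0.0458
grip_force: 1.6
```

move_arm(moves=[0, 0, -0.001, 0, 0.046, 0, 0, -0.002, 0, 0.046, 0, 0, -0.003, 0, 0.046, 0, 0, -0.003, 0, 0.046])

```text
clock: 23.78
tcp_pos: [0.4356, 0.0227, 0.0663]
orientation: [0.0, 0.01, 1.0, 0.0]
wrist_force: [-0.0, -0.9, 1.1]
finger_gap: 0.0459
grip_force: 0.5
```

move_arm(moves=[0, 0, -0.001, 0, 0.046, 0, 0, -0.002, 0, 0.046, 0, 0, -0.003, 0, 0.046, 0, 0, -0.003, 0, 0.046])

```text
clock: 24.12
tcp_pos: [0.4352, 0.0227, 0.0629]
orientation: [-0.0, 0.01, 1.0, 0.0]
wrist_force: [-0.3, -1.2, -0.3]
finger_gap: 0.0458
grip_force: 0.0
```

move_arm(moves=[0, 0, -0.001, 0, 0.046, 0, 0, -0.002, 0, 0.046, 0, 0, -0.002, 0, 0.046])

```text
clock: 24.37
tcp_pos: [0.4354, 0.0227, 0.0616]
orientation: [-0.0, 0.01, 1.0, 0.0]
wrist_force: [-2.3, 1.0, 5.9]
finger_gap: 0.0459
grip_force: 3.2
```

```bash
python3 - <<'E'
from h import *
import pickle
s=env.get_state();print(s['tcp_pos'],s['wrist_force'],s['clock'])
w=shot('wrist','w9.png');pickle.dump(w,open('w9.pkl','wb'))
I=cv2.cvtColor(w['pixels'],cv2.COLOR_RGB2GRAY)
def line(I,w,h0,h1,xs,ys=(-4,0,4)):
    o=[]
    for X in xs:
        z=(h1+(h0-h1)*(68-X)/136)*1e-3
        P=np.array([[.479+X*1e-3+.021*yy*1e-3,.0218-.021*X*1e-3+yy*1e-3,.044+z] for yy in ys])
        q=proj(w,P).astype(np.float32);o.append(int(cv2.remap(I,q[:,0],q[:,1],1).mean()))
    return o
for n in('w8','w9'):
    w=pickle.load(open(n+'.pkl','rb'));I=cv2.cvtColor(w['pixels'],cv2.COLOR_RGB2GRAY)
    print(n,line(I,w,6,6,range(-84,-44)))
    print(n,'tongue sides y -20..20 at x=-60',[line(I,w,6,6,[-60],(y,))[0] for y in range(-20,21)])
E
```

```text
[0.43535419 0.02271394 0.06162704] [-2.31095444  0.99398347  5.91314763] 24.3667
w8 [97, 147, 233, 233, 233, 233, 233, 231, 220, 222, 221, 203, 211, 164, 156, 155, 184, 222, 222, 222, 222, 222, 222, 221, 222, 222, 222, 222, 222, 222, 216, 183, 212, 223, 224, 223, 223, 223, 222, 223]
w8 tongue sides y -20..20 at x=-60 [126, 118, 119, 120, 120, 121, 121, 120, 139, 227, 230, 230, 222, 222, 222, 222, 222, 222, 222, 222, 222, 221, 222, 222, 222, 222, 221, 222, 222, 222, 222, 222, 222, 116, 106, 107, 107, 106, 106, 105, 105]
w9 [71, 96, 131, 119, 120, 118, 164, 200, 203, 203, 202, 202, 201, 201, 204, 203, 186, 195, 149, 166, 204, 202, 202, 203, 203, 202, 203, 203, 202, 202, 194, 133, 130, 160, 186, 200, 204, 203, 203, 202]
w9 tongue sides y -20..20 at x=-60 [114, 122, 134, 99, 61, 62, 63, 64, 58, 182, 201, 201, 202, 202, 202, 203, 202, 202, 202, 202, 203, 203, 203, 204, 204, 203, 203, 204, 204, 203, 204, 204, 194, 65, 65, 64, 63, 63, 67, 116, 121]
```

move_arm(moves=[0, 0, -0.001, 0, 0.046, 0, 0, -0.002, 0, 0.046, 0, 0, -0.003, 0, 0.046, 0, 0, -0.003, 0, 0.046, 0, 0, -0.003, 0, 0.046])

```text
clock: 24.83
tcp_pos: [0.4355, 0.0227, 0.0614]
orientation: [0.001, 0.01, 1.0, -0.0]
wrist_force: [-11.6, 1.3, 36.7]
finger_gap: 0.0462
grip_force: 18.1
```

move_arm(moves=[0, 0, 0.006, 0, 0.046, 0, 0, 0.02, 0, 0.046, 0, 0, 0.02, 0, 0.046, 0, 0, 0.012, 0, 0.046, 0, 0, 0.008, 0, 0.046, 0, 0, 0.007, 0, 0.046, 0, 0, 0.007, 0, 0.046, 0, 0, 0.007, 0, 0.046])

```text
clock: 25.5
tcp_pos: [0.4347, 0.0228, 0.0644]
orientation: [-0.001, 0.01, 1.0, 0.0]
wrist_force: [0.2, 0.5, -0.1]
finger_gap: 0.046
grip_force: 0.0
```

move_arm(moves=[0, 0, -0.001, 0, 0.046, 0, 0, -0.0015, 0, 0.046, 0, 0, -0.0015, 0, 0.046])

```text
clock: 25.75
tcp_pos: [0.4354, 0.0227, 0.0637]
orientation: [-0.0, 0.01, 1.0, 0.0]
wrist_force: [-0.4, -0.6, -0.8]
finger_gap: 0.0462
grip_force: 0.0
```

move_arm(moves=[0, 0, -0.001, 0, 0.046, 0, 0, -0.002, 0, 0.046, 0, 0, -0.002, 0, 0.046])

```text
clock: 26.0
tcp_pos: [0.4354, 0.0227, 0.0617]
orientation: [0.0, 0.01, 1.0, 0.0]
wrist_force: [0.2, 0.2, -0.6]
finger_gap: 0.0461
grip_force: 0.0
```

move_arm(moves=[0, 0, 0.025, 0, 0.046, 0.035, -0.001, 0.025, 0, 0.046, 0.07, -0.0015, 0.025, 0, 0.046, 0.08, -0.0017, 0.025, 0, 0.046, 0.08, -0.0017, 0.015, 0, 0.046, 0.08, -0.0017, 0.005, 0, 0.046, 0.08, -0.0017, 0.0015, 0, 0.046, 0.08, -0.0017, 0.0015, 0, 0.046, 0.08, -0.0017, 0.0015, 0, 0.046])

```text
clock: 26.75
tcp_pos: [0.5129, 0.0213, 0.0622]
orientation: [-0.002, 0.01, 1.0, 0.0]
wrist_force: [-0.8, -0.0, -1.2]
finger_gap: 0.0457
grip_force: 0.0
```

move_arm(moves=[0, 0, -0.001, 0, 0.046, 0, 0, -0.0025, 0, 0.046, 0, 0, -0.0025, 0, 0.046])

```text
clock: 27.0
tcp_pos: [0.5137, 0.0212, 0.0616]
orientation: [-0.001, 0.01, 1.0, 0.0]
wrist_force: [-5.4, 0.9, 13.0]
finger_gap: 0.0458
grip_force: 6.5
```

Both ends sit at the same height, so the grater is level, hooked and latched. I'll retreat and hand in.

move_arm(moves=[0, 0, 0.03, 0, 0.046, 0, 0, 0.07, 0, 0.046, 0, 0, 0.11, 0, 0.046, 0, 0, 0.14, 0, 0.046, 0, 0, 0.14, 0, 0.046, 0, 0, 0.14, 0, 0.046])

```text
clock: 27.5
tcp_pos: [0.5163, 0.0209, 0.2025]
orientation: [0.002, 0.01, 1.0, -0.0]
wrist_force: [-0.0, -0.2, -1.0]
finger_gap: 0.0457
grip_force: 0.0
```

```bash
python3 -c "
from workcell import env
s=env.get_state();print(s['tcp_pos'],s['wrist_force']);print(env.hand_in())"
```

```text
[0.51629901 0.02091728 0.20254805] [-0.01923642 -0.1630186  -0.9602862 ]
the job is handed in; nothing more can be done
None
```

The grater is clipped onto the catch box, teeth up, with its tongue hooked under the lip and the catch snapped; probing both ends showed it level to within about 0.3 mm. The lid was left standing in the drainer, and the job was handed in at 27.5 s; the hand-in returned no verdict.

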